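# Wind a spring belt tensioner to its stop and hold it

### The job

A belt is about to be fitted to the spring tensioner stand on the bench. First swing its transport brace (the short strut that blocks the spring arm, with the dark upright pin) out of the way until it snaps home in its end position, where it must stay; then wind the spring arm round against its spring until it is fully against its stop, and finish still holding it there with the gripper. Never let the wound arm snap back, and leave the loose parts around the stand where they are.

Things in the scene. Friction and masses are not known exactly. Their poses are not given: they have to be found in the camera images.
- stand: Grey base plate 240 x 210 x 12 mm, fixed to the worktop; origin at the centre of its underside, x along the 240 mm side, y along the 210 mm side. It carries a round pivot body with spring coils (48 mm across) for the spring arm, a smaller post for the brace, two rubber-capped stop posts (52 mm high) at the arm's tail and a low pulley. All but the two upright pins stays below z = 62 mm.
- idler_arm: The spring arm: flat aluminium bar 18 mm wide, top at z = 48 mm, turning about the vertical axis through tension_pivot (its origin, at height 0; x axis from pivot to pin). A black roller 40 mm across hangs under its outer end; right above the roller stands a bright steel pin, 14 mm in diameter, z = 48 to 100 mm, 110 mm from the pivot: hold it there.
- tension_pin_top (a point): Centre of the top of the spring arm's upright pin (14 mm diameter, top at z = 100 mm, free to grip down to z = 52 mm); moves with the arm.
- tension_pivot (a point): Point on the spring arm's vertical turning axis at z = 48 mm, at x = -25, y = -35 mm in the stand's frame.
- tension (a joint): Angle of the spring arm (rad): 0 = at rest (along the stand's +x), 0.8 = against its stop; grows counter-clockwise from above. The spring pulls it back to 0 at all times: about 3.5 N at the pin at rest, 8 N at the stop. Nothing latches it. With the brace in the way it moves under 0.1 rad.
- brace_pin_top (a point): Centre of the top of the brace's upright pin (dark steel, 12 mm diameter, top at z = 100 mm, free to grip down to z = 52 mm), 65 mm from brace_pivot; moves with the brace.
- brace_pivot (a point): Point on the brace's vertical turning axis at z = 48 mm, at x = 25, y = 65 mm in the stand's frame.
- brace (a joint): Angle of the brace (rad), a steel strut 88 mm long, 13 mm wide, top at z = 48 mm. Near 0 it points roughly to the stand's -y and its end blocks the spring arm; it grows clockwise from above (free end first moves to the stand's -x); 1.7 = fully out, pointing to -x, in its end detent. A spring ball detent resists by at most 3 N at the pin up to 1.35 rad, then snaps it home, where it stays.
- bearing: Loose ball bearing 35 mm across, 11 mm high, beside the stand; origin at the centre of its underside. Leave alone.
- v_block: Loose steel V-block 50 x 44 x 36 mm beside the stand; origin at the centre of its underside. Leave alone.
- end_cap_0: Loose stepped round metal cap 32 mm across, 26 mm high, beside the stand; origin at the centre of its underside. Leave alone.

How it is judged:
By the outcome, as a careful person would: the job done as asked, in the order asked, and still so for the second after the job is handed in, while the arm keeps its last pose, push and grip.
It also fails if it takes over 45 s, if anything falls off the work surface, if the arm or the gripper's body presses on something with over 40 N, if the wrist force passes 120 N, or if a joint passes its speed limit or range.

### The arm

A 6-joint arm with a two-finger parallel gripper is mounted at the origin on a cart in front of the work surface, level with it; the furniture and walls round the work are solid. World frame = base frame: x ahead of the robot, y to its left, z up, the work surface at z = 0. Lengths are in m, angles in rad, forces in N, time in s.
With the tool pointing down it reaches from about 0.25 to 0.725 m from the base axis. Payload 4 kg.
Tool frame: the origin (TCP) lies on the centre line of the jaws, within the pads' length; the fingertips stand 22 mm ahead of it and the grasp point (between the pads) lies 3 mm ahead of it; z points along the fingers, y is the line along which they close (so a half turn about z gives the same grasp; the last joint's range is limited). The gripper opens to 85 mm and grips with 20 to 120 N. Pads are 22 mm wide; open, the fingers measure 114 mm over their backs; the gripper's body (76 mm by 85 mm) begins 54 mm behind the grasp point. The pads swing forward as they close: fully open they stand 13 mm farther back than shut.
Start: joints at [-1.182, 0.241, 0.005, 1.335, 0, 1.571], TCP at [0.19, -0.463, 0.253] pointing down, gripper open.
Joint ranges: [-2.72, 2.72], [-1.05, 1.87], [-1.09, 1.28], [-1.99, 2.15], [-1.42, 1.44], [-3.14, 3.14]. Speed limits (rad/s): [2.79, 2.79, 3.14, 3.14, 3.14, 3.14].

### API

Orientations are given as a unit quaternion [x, y, z, w].
In Python, from workcell import bot gives the robot as it stands.
- The arm moves only by the shell command python3 -m inch 'ROWS'. ROWS is JSON, one flat list of numbers, 7 for each row, row after row: the shift along the world's x, y, z in mm, then the turn, a rotation vector about the world's x, y, z in rad, then the opening in per cent of the stroke, from 0 (shut) to 100 (fully open). A call has 1 to 8 rows; each row is the pose to reach, as a shift and turn from the pose commanded when the call began; what a row does not reach only later rows make up. A row lasts 1/12 s, in which the tool goes at most 41.7 mm and 7.16 degrees, less where a joint would pass 70% of its speed; a pose out of reach is approached as far as the arm can. A call with a gripper value outside its range is refused whole. The fingers move at their own pace and stop on an object; the grip force is fixed at half the most. Time passes only in rows, so rows that repeat a pose let the fingers close. It gives the time, the measured TCP pose, the force, the opening and the grip force at its end, in the units of the state.
- bot.get_obs(): the state, without advancing time (a new reading comes with each control period).
- bot.camera(name): name is "side" or "top"; returns the picture (384x512x3 uint8, blue, green, red); there is no depth.
- bot.camera_info(name): a dict with "intrinsics" (3x3 intrinsics, pixels), "distortion" ([k1, k2, p1, p2, k3] as OpenCV has them; the pictures are not rectified), "camera_from_world" (4x4, takes a point from world to camera coordinates). Camera axes: x right, y down, z forward; pixel columns grow to the right and rows downward; lengths in m; the calibration is good to about 2 mm. A picture is of the moment at which its call begins. camera_info takes no time and is no camera call.
- bot.job_done(): hands the job in; it is judged then, once.
Trained networks look in the newest picture that a camera, given by its name, has taken for a name from the list of things; names that differ only in an ending like _2 or _b are one class to them, and where a whole thing is asked for, a point or a joint stands for the part that bears it (a point fixed in the world has none). Each returns a list of dicts, best first, with "confidence" (0 to 1); they miss things now and then, are a little off and sometimes report something else, mostly with a low value. They report only what shows in the picture. A call takes as long as a camera call.
- bot.silhouettes(camera, target): "mask" (384x512 bool, what is visible of it) and "uv" ([column, row] in pixels, amid what is visible of it).
- bot.spot_point(camera, target): "uv" ([column, row] in pixels: a listed point, or the origin of a listed thing).
The state is a dict: "clock": time; "joint_pos": joint angles; "joint_vel": joint speeds; "tau": joint torques, N m; "eef_pos": TCP position; "tool_rot": TCP orientation; "ft_force": force on the tool from outside, world axes, zero at the start; "ft_torque": the same for the moment, N m; "grip_width": finger opening in m; "grasp_force": force on a finger pad.
Only numpy, scipy, OpenCV 4.12 (cv2) and the standard library are available. Lean on these libraries where they do the work, as an engineer would, in place of code of your own. Each camera call takes 0.05 s, during which the arm holds its last target. There are 200 camera calls.

## Working session

There is one attempt and no reset: what is moved stays moved. The work goes in short steps, Python scripts to look and compute and a shell command to move; the robot and the scene stay as the last step left them, time stands still between calls to the robot, and variables do not carry over. Pictures are saved under pics/ and viewed, at most 10 in all, crops included, and the job is handed in when it is done.

```bash
mkdir -p pics; cat > h.py <<'E'
import numpy as np,cv2
from workcell import bot
def ray(cam,uv):
    c=bot.camera_info(cam);K=np.array(c["intrinsics"]);d=np.array(c["distortion"]);T=np.array(c["camera_from_world"])
    n=cv2.undistortPoints(np.array([[uv]],float),K,d)[0,0]
    R=T[:3,:3];return -R.T@T[:3,3],R.T@np.array([n[0],n[1],1])
def atz(cam,uv,z):
    o,r=ray(cam,uv);return o+r*(z-o[2])/r[2]
def proj(cam,p):
    c=bot.camera_info(cam);T=np.array(c["camera_from_world"])
    return cv2.projectPoints(np.array(p,float).reshape(-1,3),cv2.Rodrigues(T[:3,:3])[0],T[:3,3],np.array(c["intrinsics"]),np.array(c["distortion"]))[0].reshape(-1,2)
Z=dict(tension_pin_top=.1,brace_pin_top=.1,tension_pivot=.048,brace_pivot=.048,stand=0,idler_arm=0,bearing=0,v_block=0,end_cap_0=0)
E
python3 - <<'E'
from h import *
im=[]
for c in("top","side"):
    p=bot.camera(c);cv2.imwrite(f"pics/{c}0.png",p)
    for n,z in Z.items():
        r=bot.spot_point(c,n)
        if r: print(c,n,np.round(r[0]["uv"]),round(r[0]["confidence"],2),np.round(atz(c,r[0]["uv"],z)*1000))
        else: print(c,n,None)
o=bot.get_obs();print(o["clock"],o["eef_pos"],o["tool_rot"],o["grip_width"],o["ft_force"])
E
```

```text
top tension_pin_top [300. 181.] 0.91 [598. -89. 100.]
top brace_pin_top [289. 212.] 0.56 [533. -76. 100.]
top tension_pivot [302. 237.] 0.75 [ 496. -115.   48.]
top brace_pivot [255. 216.] 0.6 [521. -12.  48.]
top stand [280. 232.] 0.59 [504. -70.   0.]
top idler_arm [296. 242.] 0.56 [ 490. -108.    0.]
top bearing [218. 249.] 0.45 [444.  56.   0.]
top v_block [355. 241.] 0.63 [ 513. -236.    0.]
top end_cap_0 [214. 186.] 0.74 [580.  92.   0.]
side tension_pin_top [252. 180.] 0.64 [598. -93. 100.]
side brace_pin_top [272. 194.] 0.81 [537. -64. 100.]
side tension_pivot [304. 207.] 0.86 [ 494. -126.   48.]
side brace_pivot None
side stand [284. 237.] 0.64 [511. -74.   0.]
side idler_arm [302. 228.] 0.96 [ 492. -118.    0.]
side bearing None
side v_block [315. 201.] 0.89 [ 509. -230.    0.]
side end_cap_0 [212. 270.] 0.75 [586.  81.   0.]
1.0 [ 0.18954543 -0.4626773   0.25331389] [ 9.81164255e-01  1.93175323e-01 -3.40848593e-06  3.94229894e-06] 0.08523247532001216 [ 0.73425166 -0.07848176  0.73713658]
```

View pics/top0.png

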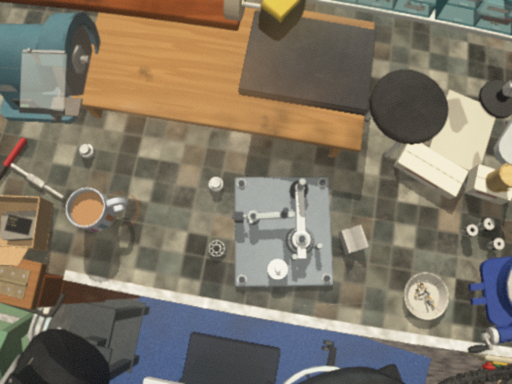

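View pics/side0.png

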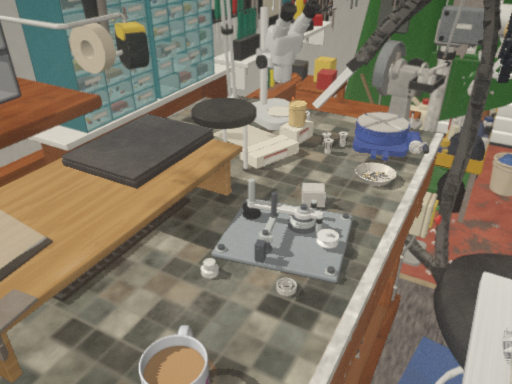

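The top view shows the grey stand at columns 235–330, rows 178–287. The spring pivot is at about (301,240), its pin at (300,182), and the brace runs from (250,216) to (290,212). The V-block (355,240), cap (215,184) and bearing (217,249) lie around it. The side view agrees: the pins are at (252,180) and (272,194). A raised wooden board lies beyond the stand, so I check its clearance together with a joint fit.

```bash
python3 - <<'E'
from h import *
from scipy.optimize import least_squares
ob=[]
for c in("top","side"):
    for n in("tension_pin_top","brace_pin_top","tension_pivot","brace_pivot"):
        r=bot.spot_point(c,n)
        if r and r[0]["confidence"]>.4: ob.append((c,n,r[0]["uv"]))
def pts(p):
    x,y,a,t,b=p; W=lambda u,v,z:np.array([x+u*np.cos(a)-v*np.sin(a),y+u*np.sin(a)+v*np.cos(a),z])
    return dict(tension_pivot=W(-.025,-.035,.048),brace_pivot=W(.025,.065,.048),tension_pin_top=W(-.025+.11*np.cos(t),-.035+.11*np.sin(t),.1),brace_pin_top=W(.025+.065*np.cos(b),.065+.065*np.sin(b),.1))
def f(p):
    P=pts(p);return np.concatenate([proj(c,P[n])[0]-uv for c,n,uv in ob]+[[(p[3])*40]])
s=least_squares(f,[.5,-.07,.26,0,-1.57],loss="soft_l1",x_scale=[.01,.01,.1,.1,.1])
print(s.x);[print(k,np.round(v*1000)) for k,v in pts(s.x).items()]
R=f(s.x)[:-1].reshape(-1,2)
for o,r in zip(ob,R):print(o[0],o[1],np.round(o[2],1),np.round(r,1))
# board corner triangulation guess
t,sd=(362,142),(243,152)
o1,r1=ray("top",t);o2,r2=ray("side",sd);k=np.linalg.lstsq(np.stack([r1,-r2],1),o2-o1,rcond=None)[0];print("corner",o1+k[0]*r1,o2+k[1]*r2)
for z in(0,.1,.2):print(z,atz("top",(300,138),z),atz("top",(240,123),z))
a=cv2.resize(cv2.imread("pics/top0.png")[165:300,215:375],None,fx=4,fy=4,interpolation=2)
P=proj("top",list(pts(s.x).values()))
for u,v in P:cv2.circle(a,(int((u-215)*4+2),int((v-165)*4+2)),4,(0,0,255),1)
cv2.imwrite("pics/crop0.png",a)
E
```

```text
[ 0.50956884 -0.07870173  0.21151985  0.03143602 -1.55784449]
tension_pivot [ 492. -118.   48.]
brace_pivot [520. -10.  48.]
tension_pin_top [599. -92. 100.]
brace_pin_top [535. -73. 100.]
top tension_pin_top [299.9 181.2] [ 1.4 -0.2]
top brace_pin_top [288.6 211.6] [-1.4 -1.3]
top tension_pivot [301.9 236.7] [1.4 1.8]
top brace_pivot [255.2 216.1] [-0.8  0.3]
side tension_pin_top [251.6 179.6] [-0.8  0.2]
side brace_pin_top [272.1 193.9] [ 3.2 -2. ]
side tension_pivot [304.  207.1] [-0.8  2. ]
corner [ 0.70634883 -0.2045653   0.09582944] [ 0.6872804  -0.21217213  0.08958154]
0 [ 0.72888735 -0.0802601   0.        ] [0.74071093 0.06351862 0.        ]
0.1 [ 0.68969043 -0.07524793  0.1       ] [0.70022743 0.05288551 0.1       ]
0.2 [ 0.65049351 -0.07023575  0.2       ] [0.65974393 0.0422524  0.2       ]
```

View pics/crop0.png

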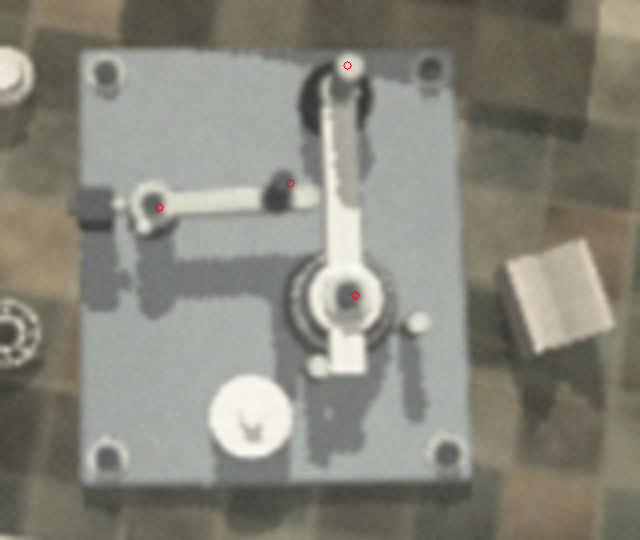

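The crop confirms the fit to within a few mm: brace pin ≈ (535,-72), brace pivot ≈ (520,-10), spring pin ≈ (598,-91). The board is at z≈0.09 and x>0.69, so the gripper clears it. I move above the brace pin with the closing line tangential to its arc.

```bash
python3 -m inch '[345,391,-90,0,0,1.417,35,345,391,-90,0,0,1.417,35,345,391,-90,0,0,1.417,35,345,391,-90,0,0,1.417,35,345,391,-90,0,0,1.417,35,345,391,-90,0,0,1.417,35,345,391,-90,0,0,1.417,35,345,391,-90,0,0,1.417,35]'; python3 -c "
from workcell import bot;o=bot.get_obs();print(o['tool_rot'],o['joint_pos'])"
```

```text
clock: 2.07
eef_pos: [0.4079, -0.2147, 0.1966]
tool_rot: [0.767, 0.642, 0.0, 0.0]
ft_force: [0.7, -1.0, -0.5]
grip_width: 0.0298
grasp_force: 0.0
[7.66510010e-01 6.42232194e-01 1.39506219e-04 4.40834009e-04] [-4.84491324e-01  1.97830956e-01 -2.01692962e-01  1.17035078e+00
 -7.61232754e-05  1.26228736e+00]
```

```bash
python3 -m inch '[127,143,-34,0,0,0.411,35,127,143,-34,0,0,0.411,35,127,143,-34,0,0,0.411,35,127,143,-34,0,0,0.411,35,127,143,-34,0,0,0.411,35,127,143,-34,0,0,0.411,35,127,143,-34,0,0,0.411,35]'; python3 - <<'E'
from h import *
o=bot.get_obs();q=o['tool_rot'];print(o['eef_pos'],np.degrees(2*np.arctan2(q[1],q[0]))-90,o['joint_pos'])
for c in("top","side"):
    cv2.imwrite(f"pics/{c}1.png",bot.camera(c))
    r=bot.spot_point(c,"brace_pin_top")
    if r:print(c,r[0]["confidence"],np.round(atz(c,r[0]["uv"],.1)*1000))
a=[cv2.imread("pics/top1.png")[140:290,210:350],cv2.imread("pics/side1.png")[100:250,200:340]]
cv2.imwrite("pics/c1.png",cv2.resize(np.hstack(a),None,fx=2.8,fy=2.8,interpolation=2))
E
```

```text
clock: 2.65
eef_pos: [0.5342, -0.072, 0.1618]
tool_rot: [0.62, 0.784, -0.0, -0.001]
ft_force: [0.1, -0.5, -0.3]
grip_width: 0.0298
grasp_force: 0.0
[ 0.5342383  -0.07199416  0.16184473] 13.298961454600146 [-1.33792014e-01  3.73901493e-01 -5.40992531e-02  1.14416778e+00
 -3.09044630e-04  1.20489386e+00]
side 0.56 [541. -73. 100.]
```

View pics/c1.png

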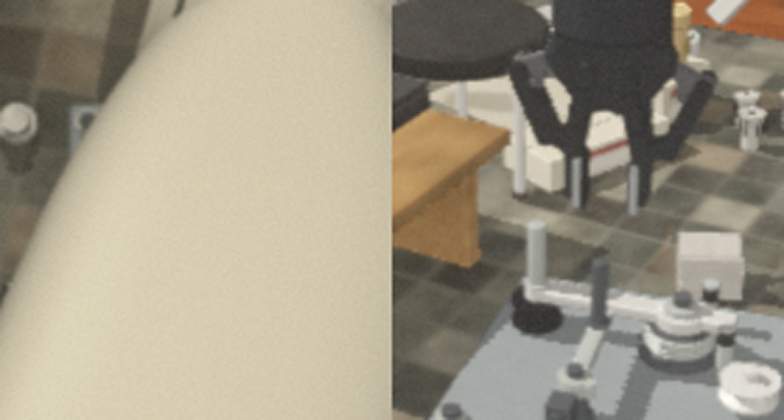

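In the side crop the jaws (columns 577 and 636) straddle the brace pin (column 600); the top camera is blocked by the arm. I descend.

```bash
python3 -m inch '[1,0,-20,0,0,0,35,1,0,-40,0,0,0,35,1,0,-58,0,0,0,35,1,0,-76,0,0,0,35,1,0,-76,0,0,0,35,1,0,-76,0,0,0,10,1,0,-76,0,0,0,10,1,0,-76,0,0,0,10]'; python3 - <<'E'
from h import *
c="side";cv2.imwrite("pics/s2.png",cv2.resize(bot.camera(c)[110:260,190:350],None,fx=4,fy=4,interpolation=2))
E
```

```text
clock: 3.52
eef_pos: [0.5351, -0.0741, 0.0876]
tool_rot: [0.622, 0.783, -0.0, 0.001]
ft_force: [-1.4, -1.2, -3.0]
grip_width: 0.0102
grasp_force: 58.4
```

View pics/s2.png

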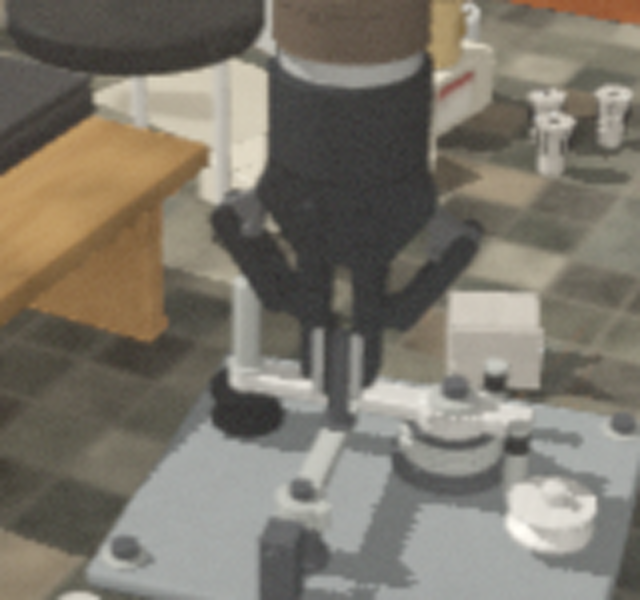

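The pin is gripped between the pads (58 N, about 10 mm wide), at the expected 65 mm radius. I loosen to a cage and swing clockwise along the arc.

```bash
python3 -m inch '[-8,-3,0,0,0,-0.122,22,-16,-3,0,0,0,-0.244,22,-24,-2,0,0,0,-0.367,22,-32,-1,0,0,0,-0.489,22,-39,2,0,0,0,-0.611,22,-47,5,0,0,0,-0.733,22,-53,9,0,0,0,-0.855,22,-59,14,0,0,0,-0.96,22]'; python3 - <<'E'
from h import *
o=bot.get_obs();q=o['tool_rot'];print(np.degrees(2*np.arctan2(q[1],q[0]))-90,o['joint_pos'])
E
```

```text
clock: 4.23
eef_pos: [0.4773, -0.0606, 0.0883]
tool_rot: [0.914, 0.405, 0.001, 0.002]
ft_force: [3.1, -5.1, -2.3]
grip_width: 0.0188
grasp_force: 2.7
-42.26971458732954 [-0.1246618   0.34235969 -0.3194049   0.90424568 -0.00263724  2.18387391]
```

```bash
python3 -m inch '[-5,5,0,0,0,-0.122,22,-10,12,0,0,0,-0.244,22,-14,18,0,0,0,-0.367,22,-17,26,0,0,0,-0.489,22,-19,33,0,0,0,-0.611,22,-21,41,0,0,0,-0.733,22,-21,44,0,0,0,-0.77,22,-21,44,0,0,0,-0.77,22]'; python3 - <<'E'
from h import *
o=bot.get_obs();q=o['tool_rot'];print(np.degrees(2*np.arctan2(q[1],q[0]))-90,o['joint_pos'])
c="side";cv2.imwrite("pics/s3.png",cv2.resize(bot.camera(c)[110:260,190:350],None,fx=4,fy=4,interpolation=2))
E
```

```text
clock: 4.9
eef_pos: [0.456, -0.0173, 0.0881]
tool_rot: [0.999, 0.034, 0.002, 0.003]
ft_force: [-0.1, -7.2, 0.2]
grip_width: 0.0187
grasp_force: 3.9
-86.11634303845639 [-0.03411992  0.30125028 -0.38180174  0.88426964 -0.0062032   3.03967935]
```

View pics/s3.png

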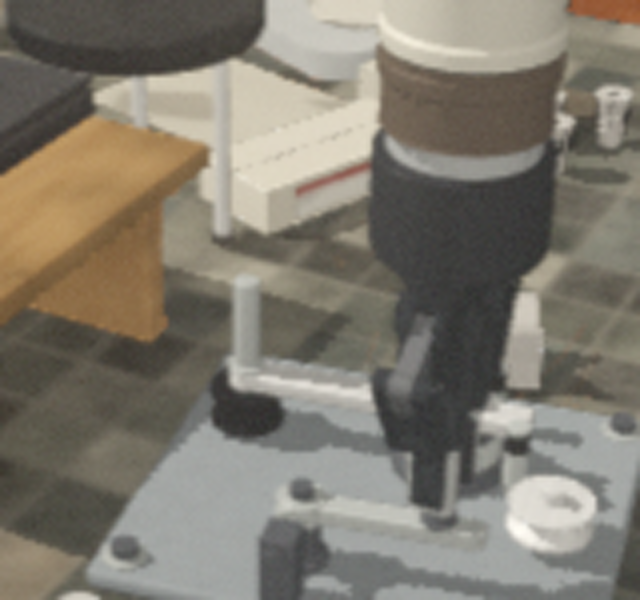

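The side view shows the brace swung round and now pointing to the stand's -x, with its pin still between the fingers. The force is 7 N, so I nudge a little farther to confirm it is hard against its end.

```bash
python3 -m inch '[0,3,0,0,0,0,22,0,6,0,0,0,0,22,0,6,0,0,0,0,22]'
```

```text
clock: 5.2
eef_pos: [0.456, -0.0165, 0.0881]
tool_rot: [0.999, 0.032, 0.001, 0.009]
ft_force: [-0.4, -23.4, 0.3]
grip_width: 0.0191
grasp_force: 11.9
```

Now 23 N with no motion, so the brace is on its end stop. I back off, open and lift clear.

```bash
python3 -m inch '[0,-7,0,0,0,0,22,0,-10,0,0,0,0,30,0,-10,0,0,0,0,35,0,-10,25,0,0,0,35,0,-10,65,0,0,0,35,-40,-10,105,0,0,0,35,-80,-40,105,0,0,0,35,-80,-80,105,0,0,0,35]'
python3 - <<'E'
from h import *
o=bot.get_obs();q=o['tool_rot'];print(np.degrees(2*np.arctan2(q[1],q[0]))-90,o['joint_pos'],o['eef_pos'])
for c in("side","top"):
    p=bot.camera(c);cv2.imwrite(f"pics/{c}4.png",p)
    for n in("tension_pin_top","brace_pin_top","tension_pivot","brace_pivot"):
        r=bot.spot_point(c,n)
        if r: print(c,n,np.round(r[0]["uv"]),round(r[0]["confidence"],2),np.round(atz(c,r[0]["uv"],Z[n])*1000))
a=[cv2.imread("pics/top4.png")[150:300,210:350],cv2.imread("pics/side4.png")[140:290,200:340]]
cv2.imwrite("pics/c4.png",cv2.resize(np.hstack(a),None,fx=2.8,fy=2.8,interpolation=2))
E
```

```text
clock: 5.87
eef_pos: [0.3759, -0.0776, 0.1935]
tool_rot: [0.999, 0.038, 0.001, -0.001]
ft_force: [-0.4, 0.0, -1.2]
grip_width: 0.0298
grasp_force: 0.0
-85.5939931809155 [-2.04895301e-01  4.93285984e-02 -3.83759657e-01  1.13540347e+00
  1.89997552e-03  2.85980022e+00] [ 0.37590764 -0.0775717   0.1935017 ]
side brace_pin_top [300. 216.] 0.78 [459. -19. 100.]
side tension_pivot [303. 207.] 0.9 [ 495. -124.   48.]
side brace_pivot [269. 232.] 0.65 [517. -14.  48.]
top tension_pin_top [305. 180.] 0.83 [602. -99. 100.]
top brace_pin_top [255. 246.] 0.73 [453. -23. 100.]
top tension_pivot [302. 240.] 0.87 [ 490. -116.   48.]
top brace_pivot [256. 215.] 0.66 [524. -13.  48.]
```

View pics/c4.png

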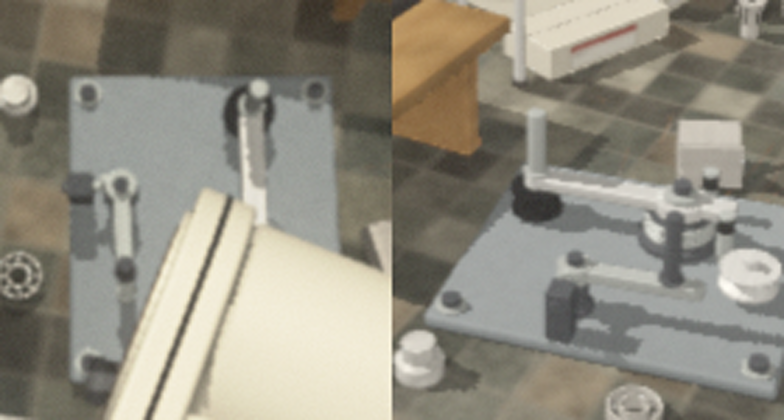

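The brace is home along the stand's -x (pin at top crop (125,272)), and the spring arm is at rest with its pin at top crop (258,88) ≈ world (599,-93). I move above it.

```bash
python3 -m inch '[40,-3,0,0,0,0.05,35,80,-6,-5,0,0,0.1,35,120,-9,-10,0,0,0.15,35,160,-12,-20,0,0,0.15,35,200,-14,-30,0,0,0.15,35,223,-16,-33,0,0,0.15,35,223,-16,-33,0,0,0.15,35]'
python3 - <<'E'
from h import *
o=bot.get_obs();q=o['tool_rot'];print(np.degrees(2*np.arctan2(q[1],q[0]))-90,o['joint_pos'],o['eef_pos'])
c="side";p=bot.camera(c)
r=bot.spot_point(c,"tension_pin_top")
if r:print(r[0]["uv"],r[0]["confidence"],np.round(atz(c,r[0]["uv"],.1)*1000))
e=o['eef_pos'];print("proj of tool line at z=.1,.14",proj(c,[[e[0],e[1],.1],[e[0],e[1],.14]]))
cv2.imwrite("pics/s5.png",cv2.resize(p[90:240,180:340],None,fx=4,fy=4,interpolation=2))
E
```

```text
clock: 6.95
eef_pos: [0.6047, -0.0948, 0.1547]
tool_rot: [0.994, 0.111, -0.0, -0.0]
ft_force: [-0.6, 0.1, -0.8]
grip_width: 0.0299
grasp_force: 0.0
-77.26074749316494 [-1.55658857e-01  5.17054605e-01  1.52824513e-01  1.20731260e+00
  2.52271066e-04  2.76359180e+00] [ 0.60474652 -0.09482999  0.15466217]
[252.3, 180.7] 0.56 [595. -90. 100.]
proj of tool line at z=.1,.14 [[249.21859502 178.48071104]
 [249.13430075 160.93410018]]
```

View pics/s5.png

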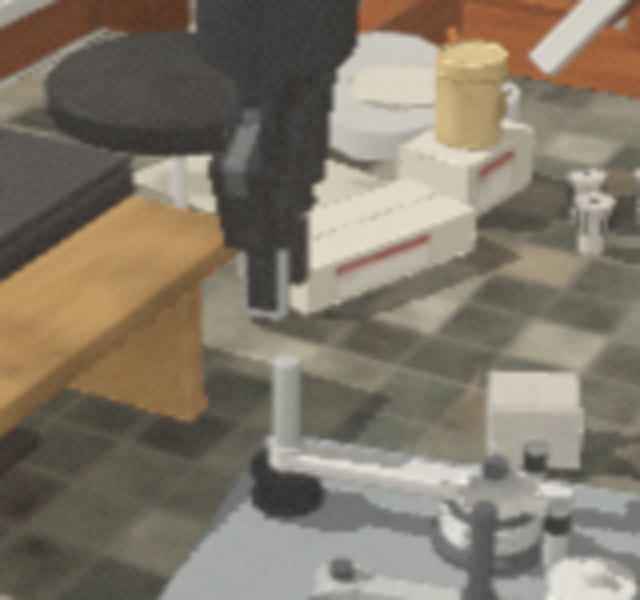

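The fingers (crop column 267) stand slightly beyond the pin (column 287), i.e. about 6 mm too far in x. I correct that, descend and grip.

```bash
python3 -m inch '[-6,3,-10,0,0,0,35,-6,3,-30,0,0,0,35,-6,3,-50,0,0,0,35,-6,3,-68,0,0,0,35,-6,3,-68,0,0,0,35,-6,3,-68,0,0,0,5,-6,3,-68,0,0,0,5,-6,3,-68,0,0,0,5]'
```

```text
clock: 7.72
eef_pos: [0.5939, -0.0937, 0.0907]
tool_rot: [0.994, 0.109, -0.001, 0.001]
ft_force: [-3.5, -3.0, -3.3]
grip_width: 0.0127
grasp_force: 58.7
```

The spring pin is gripped firmly (58.7 N, 12.7 mm). I wind the arm round the pivot, rotating the tool with it.

```bash
python3 -m inch '[-2,6,0,0,0,0.061,5,-4,12,0,0,0,0.122,5,-9,24,0,0,0,0.244,5,-16,35,0,0,0,0.367,5,-23,45,0,0,0,0.489,5,-32,54,0,0,0,0.611,5,-39,59,0,0,0,0.68,5,-39,59,0,0,0,0.68,5]'
```

```text
clock: 8.38
eef_pos: [0.5576, -0.0329, 0.0909]
tool_rot: [0.9, 0.437, 0.003, 0.001]
ft_force: [7.8, -1.4, -11.7]
grip_width: 0.012
grasp_force: 58.5
```

```bash
python3 -m inch '[-5,4,0,0,0,0.06,5,-10,7,0,0,0,0.115,5,-10,7,0,0,0,0.115,5]';  python3 -m inch '[-2,1,0,0,0,0,5,-3,2,0,0,0,0,5,-3,2,0,0,0,0,5]'
```

```text
clock: 8.63
eef_pos: [0.5487, -0.0262, 0.0909]
tool_rot: [0.873, 0.487, 0.003, 0.001]
ft_force: [8.6, 0.3, -11.4]
grip_width: 0.0124
grasp_force: 58.8
clock: 8.88
eef_pos: [0.5482, -0.0259, 0.0909]
tool_rot: [0.874, 0.486, 0.004, 0.004]
ft_force: [13.8, -4.9, -15.8]
grip_width: 0.0121
grasp_force: 58.7
```

```bash
python3 -m inch '[-2,1,0,0,0,0,5,-3,2,0,0,0,0,5,-3,2,0,0,0,0,5,-3,2,0,0,0,0,5]'; python3 - <<'E'
from h import *
for c in("side","top"):
    cv2.imwrite(f"pics/{c}6.png",bot.camera(c))
    r=bot.spot_point(c,"brace_pin_top")
    if r:print(c,r[0]["confidence"],np.round(atz(c,r[0]["uv"],.1)*1000))
a=[cv2.imread("pics/top6.png")[150:300,210:350],cv2.imread("pics/side6.png")[140:290,200:340]]
cv2.imwrite("pics/c6.png",cv2.resize(np.hstack(a),None,fx=2.8,fy=2.8,interpolation=2))
E
```

```text
clock: 9.22
eef_pos: [0.5479, -0.0257, 0.091]
tool_rot: [0.875, 0.485, 0.006, 0.006]
ft_force: [19.5, -8.4, -22.0]
grip_width: 0.0119
grasp_force: 58.8
side 0.71 [460. -25. 100.]
```

View pics/c6.png

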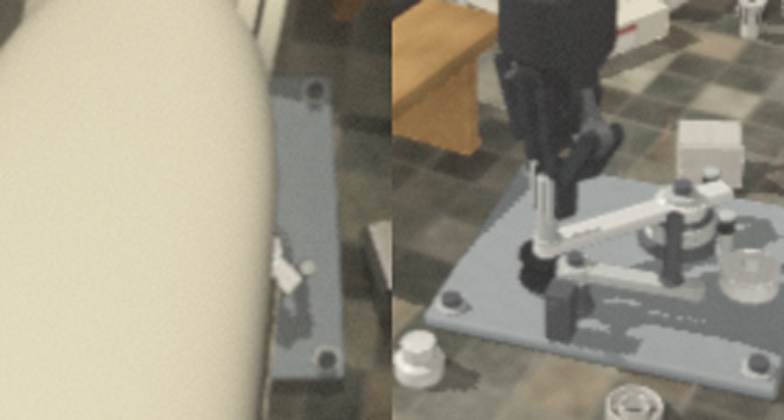

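The pictures show the arm's tail touching its second stop post (top crop (300,268)). The gripper holds the pin, the brace is still home at side crop (672,260), and the loose parts are undisturbed. The stop is solid: force went up without motion. I hand the job in.

```bash
python3 -c "
from workcell import bot;print(bot.job_done())"
```

```text
the job is handed in; nothing more can be done
None
```

The brace is swung out onto its end stop and stayed there, the spring arm is wound fully against its stop and still held by the gripper, the loose parts look undisturbed, and the job is handed in at about 9 s on the clock (no verdict was shown).

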